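# Stamp the shipping label

### The job

Take the self-inking stamp from its tray and stamp the printed empty box on the carton's label: stand the stamp squarely in the middle of the box, press its head all the way down to the stop and keep it there for a moment, but not so hard that the carton gets crushed. Stamp nowhere else, put the stamp back standing in its tray with its head sprung up again, and leave the other things on the table where they are.

Things in the scene. Friction and masses are not known exactly. Their poses are not given: they have to be found in the camera images.
- stamp: Self-inking stamp, black plastic, 72 mm long (its y axis) by 46 mm wide (x), 108 mm tall, about 0.23 kg (0.17 to 0.31). It stands upright and loose in the tray. Origin: centre of its underside, z up its height. The lower 54 mm is the housing; above that comes an 18 mm gap with a thin steel post, then the press head. The die inside prints a mark 60 by 34 mm. Either way round (half a turn) prints equally well.
- stamp_head (a joint): Travel of the stamp's press head into the housing: 0 is up (sprung out), 0.016 m is the stop. The spring resists with about 4 N at the start of the stroke and 10 N at the stop, and returns the head when let go. From about 10 mm of travel the stamp leaves a mark.
- head_top (a point): Centre of the top of the press head. The head is a black block 60 mm long (stamp's y), 30 mm wide (stamp's x) and 36 mm tall below this point, with 18 mm of free space under it when up; it may be gripped across its width to carry the stamp and to press. Fingers that reach below the head would meet the 46 mm wide housing and spoil the stroke.
- carton: Cardboard carton with a telescoping lid (182 by 222 mm, long along its y axis), heavy, does not move. Origin: centre of its underside on the table, z up. The top of the lid is 85 to 105 mm above the table: the lid sits more or less deep on the base, at a level that this pose does not tell; it must be felt (or seen). The lid holds its level under the stamp. A force of more than 40 N from the stamp crushes it.
- stamp_box (a point): Centre, in plan, of the printed empty box on the label on the carton's lid: a thin dark outline 98 mm long (this frame's y axis) by 72 mm wide (x), level. Its height is given for the lowest lid position (85 mm above the table); the real surface lies 0 to 20 mm higher.
- tray: Grey open tray of the stamp, 112 mm long (y) by 86 mm wide (x), rim 12 mm high, walls and floor 5 mm thick, so 102 by 76 mm inside; fixed to the table. Origin: centre of its underside on the table.
- net_switch: Bystander: black network switch, 130 (x) by 190 (y) by 42 mm high, loose. Origin: centre of its underside.
- tape_roll: Bystander: roll of brown packing tape lying flat, 104 mm across, 48 mm high, loose. Origin: centre of its underside.
- adapter: Bystander: black power adapter, 95 (x) by 45 (y) by 32 mm high, loose. Origin: centre of its underside.
Things that resemble listed ones, but are neither listed nor needed, are in the scene too. What is shaped like the stamp but yellow is not meant. Of the things that look like the tray, take the one that is farthest to the robot's left at the start.

How it is judged (in metres and radians):
On the way:
1. the stamp stands upright on the carton, squarely in the printed box, with its head pressed down to the stop, for 0.3 s (x of stamp in the frame of stamp_box between -0.012 and 0.012 m and y of stamp in the frame of stamp_box between -0.012 and 0.012 m and angle between the y axis of stamp and the y axis of stamp_box, either way round below 0.15 rad and value of joint stamp_head above 0.0145 m and contact force between stamp and carton above 4 N and angle between stamp's own z axis and vertical below 0.1 rad), for 0.3 s.
At the end, for the whole second after the job is handed in: The stamp stands upright (within 3 degrees) on the floor of its tray (underside within 4 mm of the floor, centre within 30 mm of the tray's centre), at rest, with its head sprung up (under 3 mm of travel) (horizontal distance between stamp and tray below 0.03 m and z of stamp in the frame of tray below 0.009 m and angle between stamp's own z axis and vertical below 0.06 rad and value of joint stamp_head below 0.003 m and linear speed of stamp below 0.02 m/s); the robot touches nothing.
It fails at once if the stamp pressed the carton with more than 40 N (contact force between stamp and carton above 40 N).
It fails at once if the head was pressed down more than 10 mm while the stamp was not squarely in the box (more than 12 mm or 0.15 rad off) (value of joint stamp_head above 0.01 m and not (x of stamp in the frame of stamp_box between -0.012 and 0.012 m and y of stamp in the frame of stamp_box between -0.012 and 0.012 m and angle between the y axis of stamp and the y axis of stamp_box, either way round below 0.15 rad)).
It fails at once if the network switch was moved more than 20 mm (distance of net_switch from where it was at the start of the episode above 0.02 m).
It fails at once if the tape roll was moved more than 20 mm (distance of tape_roll from where it was at the start of the episode above 0.02 m).
It fails at once if the power adapter was moved more than 20 mm (distance of adapter from where it was at the start of the episode above 0.02 m).
It also fails if it takes over 51 s, if anything falls off the work surface, if the arm or the gripper's body presses on something with over 40 N, if the wrist force passes 120 N, or if a joint passes its speed limit or range.

### The arm

A 6-joint arm with a two-finger parallel gripper is mounted at the origin on the work surface. World frame = base frame: x ahead of the robot, y to its left, z up, the work surface at z = 0. Lengths are in mm, angles in degrees, forces in N, time in s.
With the tool pointing down it reaches from about 350 to 850 mm from the base axis. Payload 8.1 kg.
Tool frame: the origin (TCP) lies on the mounting face of the last link; the fingertips stand 173 mm ahead of it and the grasp point (between the pads) lies 155 mm ahead of it; z points along the fingers, y is the direction in which the jaws open and shut (so a half turn about z gives the same grasp; the last joint's range is limited). The gripper opens to 85 mm and grips with 20 to 120 N. Pads are 22 mm wide; open, the fingers measure 114 mm over their backs; the gripper's body (76 mm by 85 mm) begins 54 mm behind the grasp point. The pads swing forward as they close: fully open they stand 13 mm farther back than shut.
Start: joints at [-69.58, 7.471, 85.268, -0, 87.261, -4.893], TCP at [256.561, -542.387, 404.692] pointing down, gripper open.
Joint ranges: [-169.43, 169.43], [-51.17, 129.36], [1.28, 143.12], [-76.62, 256.62], [0, 156.53], [-152.29, 152.29]. Speed limits (degrees/s): [136.94, 136.94, 159.86, 180, 180, 180].

### API

Orientations are given as [roll, pitch, yaw] about the fixed x, y, z axes, in that order (R = Rz(yaw) Ry(pitch) Rx(roll)).
In Python, from bench import * gives the robot as it stands.
- The arm moves only by the tool arm_command, never from a script. Its argument "plan" is a list of rows, each an object of numbers: "jaw": the closure, from 0 (fully open) to 1 (shut); "dx", "dy", "dz": the shift along the tool's x, y, z in mm; "wx", "wy", "wz": the turn, a rotation vector about the tool's x, y, z in rad. A call has 1 to 12 rows; each row is the pose to reach, as a shift and turn from the pose commanded when the call began, along the tool's axes at that moment; what a row does not reach only later rows make up. A row lasts 1/10 s, in which the tool goes at most 50 mm and 8.59 degrees, less where a joint would pass 70% of its speed; a pose out of reach is approached as far as the arm can. A call with a gripper value outside its range is refused whole. The fingers move at their own pace and stop on an object; "squeeze" is the grip in N (left out, the last holds). Time passes only in rows, so rows that repeat a pose let the fingers close. It gives the time, the measured TCP pose, the force and the opening at its end, in the units of the state.
- sense(): the state, without advancing time (a new reading comes with each control period).
- snapshot(name): name is "scene" or "top"; returns a dict with "pixels" (480x640x3 uint8, red, green, blue), "fx", "fy", "cx", "cy" (pixels), "extrinsics" (4x4, takes a point from camera to world coordinates). Camera axes: x right, y up, looking along -z (the intrinsics and any distortion apply to the point x, -y, -z); pixel columns grow to the right and rows downward; lengths in mm; the calibration is good to about 2 mm. A picture is of the moment at which its call begins. There is no depth.
- hand_in(): hands the job in, once; it reports no verdict.
Trained networks look in the newest picture that a camera, given by its name, has taken for a name from the list of things; names that differ only in an ending like _2 or _b are one class to them, and where a whole thing is asked for, a point or a joint stands for the part that bears it (a point fixed in the world has none). Each returns a list of dicts, best first, with "score" (0 to 1); they miss things now and then, are a little off and sometimes report something else, mostly with a low value. They report only what shows in the picture. A call takes as long as a camera call. They do not tell look-alikes from the thing itself.
- recognise(camera, target): "box" ([left, top, width, height] in pixels, round what is visible of it).
- pinpoint(camera, target): "pixel" ([column, row] in pixels: a listed point, or the origin of a listed thing).
The state is a dict: "time": time; "joint_pos": joint angles; "qd": joint speeds; "joint_efforts": joint torques, N m; "tool_pos": TCP position; "tcp_rot": TCP orientation; "ft_force": force on the tool from outside, world axes, zero at the start; "wrist_torque": the same for the moment, N m; "finger_gap": finger opening in mm.
Only numpy, scipy, OpenCV 4.12 (cv2) and the standard library are available. Lean on these libraries where they do the work, as an engineer would, in place of code of your own. Each camera call takes 0.05 s, during which the arm holds its last target.

## Working session

There is one attempt and no reset: what is moved stays moved. The work goes in short steps, Python scripts to look and compute and a tool call to move; the robot and the scene stay as the last step left them, time stands still between calls to the robot, and variables do not carry over. Pictures are saved under pics/ and viewed, and the job is handed in when it is done.

Besides the shell and the picture viewer there is one more tool, called by a JSON object that holds its "method" and its "body", one argument or row to a line. arm_command: Moves the arm, as the interface text tells. Its arguments: {"type":"object","properties":{"plan":{"type":"array"},"squeeze":{"type":"number"}},"required":["plan"]}

```bash
mkdir -p pics; ls; python3 - <<'E'
from bench import *
import cv2,json
s=sense();print(s)
for c in ("scene","top"):
    p=snapshot(c);cv2.imwrite(f"pics/{c}0.png",p["pixels"][:,:,::-1])
    print(c,p["fx"],p["fy"],p["cx"],p["cy"],p["extrinsics"], [k for k in p])
    for t in ("stamp","head_top","tray","carton","stamp_box","net_switch","tape_roll","adapter"):
        print(t,[(round(d["score"],2),[round(v) for v in d["pixel"]]) for d in pinpoint(c,t)])
E
```

```text
pics
{'time': 0.0, 'joint_pos': array([-6.95808257e+01,  7.51294703e+00,  8.53296037e+01,  5.21143317e-04,
        8.72614498e+01, -4.89259296e+00]), 'qd': array([ 0.07829835,  0.05606825,  0.0410778 , -0.05342207,  0.08046532,
        0.01303248]), 'joint_efforts': array([-4.50934904e-04, -5.69404256e+01, -5.00557888e+01, -1.96899814e-04,
        1.49940723e-02,  1.01981719e-06]), 'tool_pos': array([ 256.47046683, -542.16462035,  403.66356469]), 'tcp_rot': array([-1.79896423e+02, -9.38860589e-03,  2.53117334e+01]), 'ft_force': array([-0.60012283,  0.17998538,  0.94507662]), 'wrist_torque': array([ 0.02209808, -0.01638751, -0.02975457]), 'finger_gap': 85.32417399890807}
scene 448.8411939288069 448.8411939288069 322.19688738139223 238.06030715578046 [[ 5.00184914e-01 -7.02587902e-01  5.06147500e-01  9.84131944e+02]
 [ 8.65816171e-01  3.96800294e-01 -3.04814508e-01 -3.35669422e+02]
 [ 1.33195089e-02  5.90694309e-01  8.06785488e-01  8.15495342e+02]
 [ 0.00000000e+00  0.00000000e+00  0.00000000e+00  1.00000000e+00]] ['pixels', 'fx', 'fy', 'cx', 'cy', 'extrinsics']
stamp [(0.78, [246, 235
[... 397 characters left out ...]
756312033 231.90254784052698 [[ 9.49946833e-03  9.79717831e-01 -2.00156769e-01  2.89802989e+02]
 [-9.99953332e-01  9.65928598e-03 -1.78111898e-04 -4.37224496e+01]
 [ 1.75887207e-03  2.00149120e-01  9.79763867e-01  1.30930450e+03]
 [ 0.00000000e+00  0.00000000e+00  0.00000000e+00  1.00000000e+00]] ['pixels', 'fx', 'fy', 'cx', 'cy', 'extrinsics']
stamp [(0.87, [399, 244])]
head_top [(0.72, [394, 309]), (0.65, [401, 231])]
tray [(0.65, [449, 363]), (0.64, [480, 205]), (0.56, [401, 241]), (0.41, [249, 142])]
carton [(0.95, [196, 244])]
stamp_box [(0.87, [197, 245]), (0.22, [402, 243])]
net_switch [(0.87, [370, 128])]
tape_roll [(0.56, [251, 144]), (0.24, [399, 240])]
adapter [(0.68, [312, 300])]
```

View pics/scene0.png

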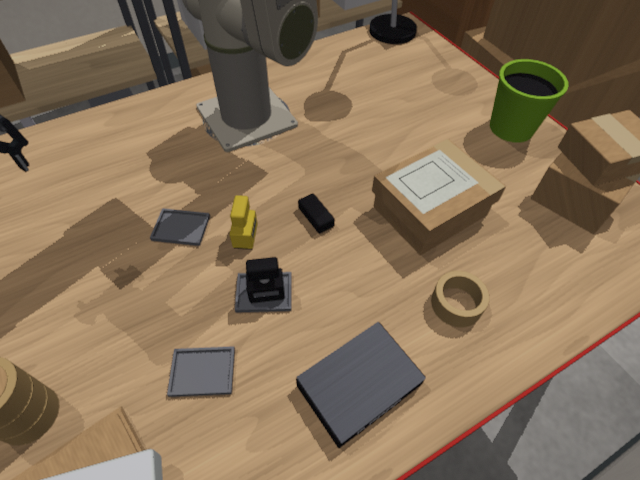

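View pics/top0.png

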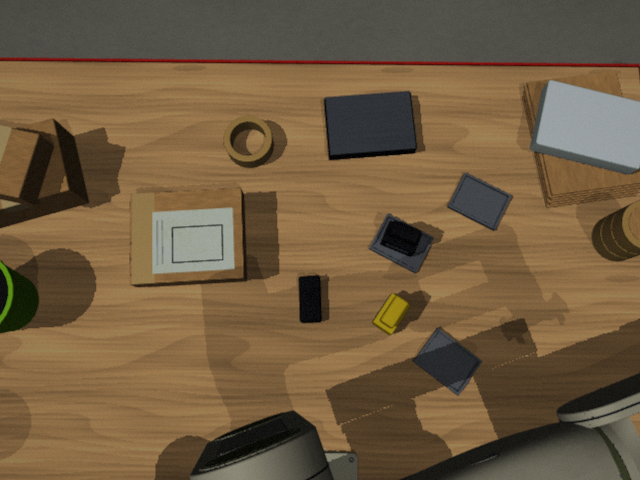

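The top picture shows three grey trays: (401,243) holding the black stamp, (480,201) and (448,360). Column decreases toward the robot's left (+y), so (401,243) is farthest left and is the tray meant. The yellow look-alike is at (391,313), and the carton label box is at (197,243). I'll confirm this in enlarged crops.

```bash
cat > h.py <<'E'
import numpy as np,cv2
from bench import *
def ray(p,uv):
    E=np.array(p["extrinsics"]);u,v=uv
    d=E[:3,:3]@np.array([(u-p["cx"])/p["fx"],-(v-p["cy"])/p["fy"],-1.])
    return E[:3,3],d
def onz(p,uv,z):
    o,d=ray(p,uv);return o+d*(z-o[2])/d[2]
def proj(p,X):
    E=np.array(p["extrinsics"]);c=(np.atleast_2d(X)-E[:3,3])@E[:3,:3]
    return np.c_[p["cx"]+p["fx"]*c[:,0]/-c[:,2],p["cy"]+p["fy"]*-c[:,1]/-c[:,2]]
def crop(p,x,y,w,h,k,name,gamma=0.5):
    im=p["pixels"][y:y+h,x:x+w,::-1]
    im=(255*(im/255.)**gamma).astype(np.uint8)
    cv2.imwrite(name,cv2.resize(im,None,fx=k,fy=k,interpolation=cv2.INTER_CUBIC))
E
python3 - <<'E'
from h import *
t=snapshot("top");s=snapshot("scene")
crop(t,350,200,100,90,8,"pics/st.png");crop(s,220,245,90,75,8,"pics/ss.png")
crop(t,120,175,140,120,5,"pics/ct.png",.8);crop(s,360,130,150,130,5,"pics/cs.png",.8)
print("tray z12",onz(t,(401,243),12),onz(t,(480,201),12),onz(t,(448,360),12))
print("box",[onz(t,(197,244),z) for z in (85,95,105)])
E
```

```text
tray z12 [ 532.37846706 -200.76456973   12.        ] [ 625.85306266 -371.88020539   12.        ] [ 290.40449588 -293.23842083   12.        ]
box [array([512.69053305, 215.75290425,  85.        ]), array([510.87000928, 213.63353481,  95.        ]), array([509.04948551, 211.51416537, 105.        ])]
```

View pics/st.png

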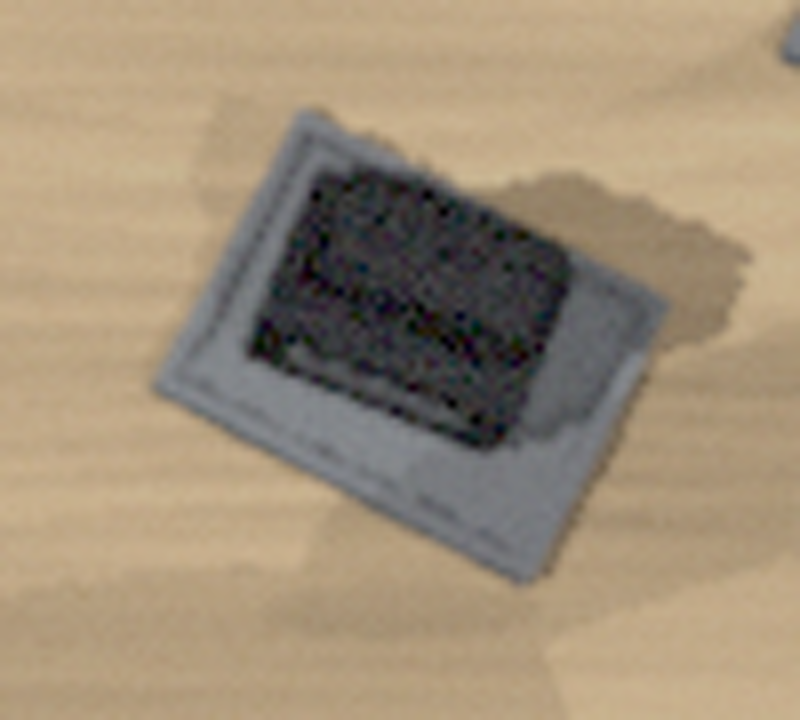

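View pics/ss.png

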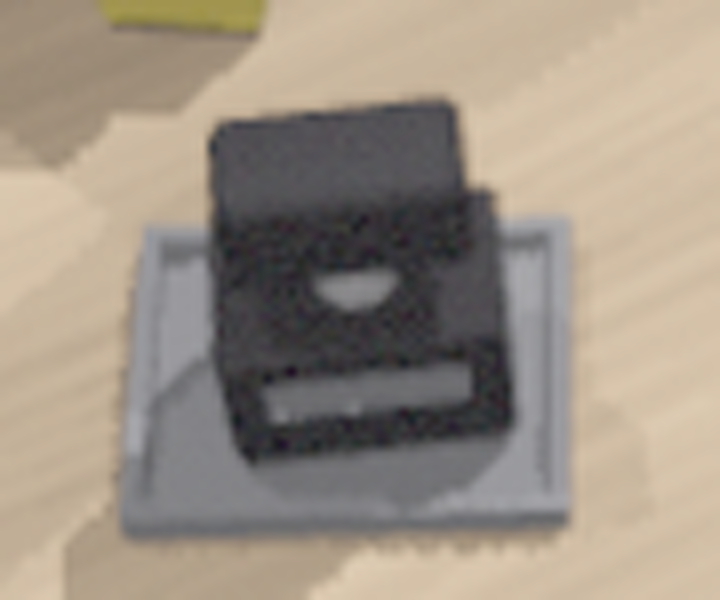

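View pics/ct.png

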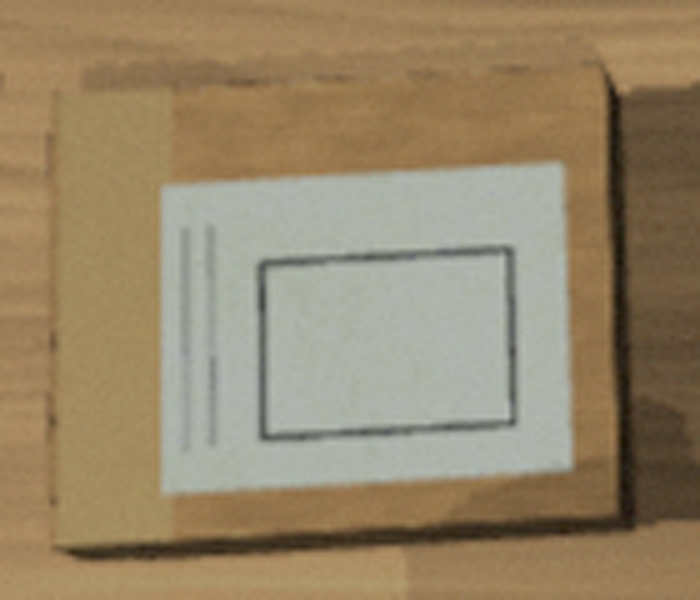

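View pics/cs.png

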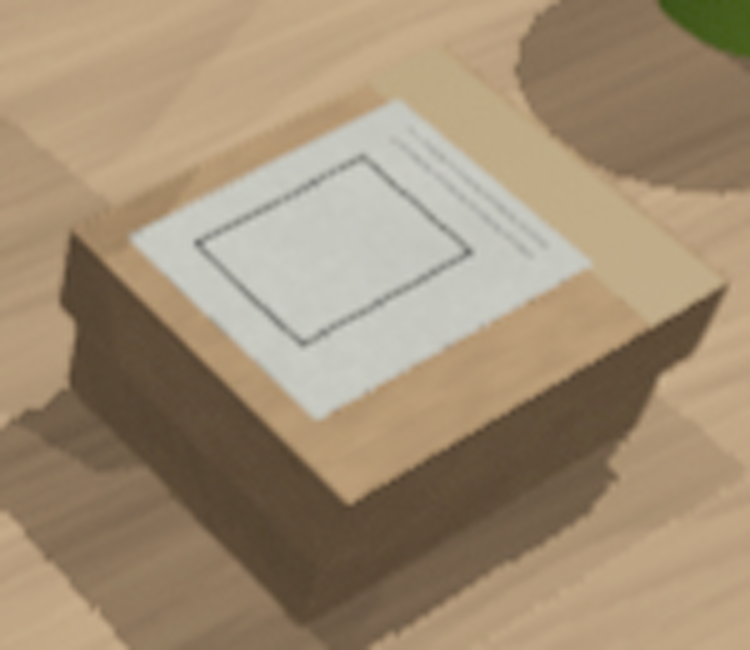

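```bash
python3 - <<'E'
from h import *
from scipy.optimize import least_squares
t=snapshot("top");s=snapshot("scene")
acc=[snapshot("top")["pixels"].astype(float) for _ in range(6)]
m=np.mean(acc,0); im=np.clip((m[220:262,376:426,::-1])*5,0,255).astype(np.uint8)
cv2.imwrite("pics/st2.png",cv2.resize(im,None,fx=14,fy=14,interpolation=cv2.INTER_CUBIC))
acc=[snapshot("scene")["pixels"].astype(float) for _ in range(6)]
m=np.mean(acc,0); im=np.clip((m[250:306,240:290,::-1])*3,0,255).astype(np.uint8)
cv2.imwrite("pics/ss2.png",cv2.resize(im,None,fx=10,fy=10,interpolation=cv2.INTER_CUBIC))
def un(a,o,k): return (np.array(a)+.5)/k-.5+np.array(o)
ut=un([(262,262),(513,248),(515,423),(263,438)],(120,175),5)
us=un([(470,252),(304,345),(197,242),(363,156)],(360,130),5)
def M(q):
    x,y,z,a=q;c,sn=np.cos(a),np.sin(a)
    L=np.array([[36,49],[36,-49],[-36,-49],[-36,49]])
    return np.c_[L@np.array([[c,sn],[-sn,c]])+[x,y],np.full(4,z)]
f=lambda q:np.r_[(proj(t,M(q))-ut).ravel(),(proj(s,M(q))-us).ravel()]
r=least_squares(f,[510,213,95,0]);print("both",r.x,np.degrees(r.x[3]),np.round(r.fun,1))
for p,u,n in((t,ut,"top"),(s,us,"scene")):
    r=least_squares(lambda q:(proj(p,M(q))-u).ravel(),[510,213,95,0]);print(n,r.x,np.round(r.fun,1))
# tray outer rim top z=12 from top crop
tr=un([(303,108),(668,303),(528,583),(155,385)],(350,200),8)
P=np.array([onz(t,u,12) for u in tr]);print("tray",P.mean(0),P,[np.linalg.norm(P[i]-P[i-1]) for i in range(4)])
ht=un([(212,122),(455,98),(463,190),(220,212)],(220,245),8)
P=np.array([onz(s,u,113) for u in ht]);print("head scene",P.mean(0),P,[np.linalg.norm(P[i]-P[i-1]) for i in range(4)])
E
```

```text
both [5.11157513e+02 2.11397614e+02 1.03676156e+02 6.69376177e-02] 3.835242982800839 [ 0.2 -0.4 -0.5 -0.4 -0.   0.5  0.3  0.3  0.7  0.2 -0.1  0.1 -0.5 -0.1
 -0.2 -0.1]
top [5.11613875e+02 2.11844477e+02 1.01483210e+02 6.59600984e-02] [ 0.2 -0.4 -0.5 -0.3 -0.1  0.5  0.3  0.3]
scene [5.03365682e+02 2.20367980e+02 9.20031817e+01 6.68841771e-02] [ 0.3  0.1  0.  -0.2 -0.  -0.1 -0.3  0.2]
tray [ 533.44293421 -201.22569883   12.        ] [[ 597.25416011 -172.67093642   12.        ]
 [ 545.05956705 -269.01915442   12.        ]
 [ 469.83301468 -230.43484724   12.        ]
 [ 521.624995   -132.77785721   12.        ]] [np.float64(85.50572135405365), np.float64(109.5776193232017), np.float64(84.54456187197142), np.float64(110.54092874457513)]
head scene [ 539.82431924 -197.77780552  113.        ] [[ 517.06488972 -219.3341274   113.        ]
 [ 538.93660059 -166.995281    113.        ]
 [ 562.70437483 -176.82476997  113.        ]
 [ 540.59141181 -227.95704371  113.        ]] [np.float64(25.056973629652337), np.float64(56.7250084104446), np.float64(25.720146690243187), np.float64(55.70899883911561)]
```

View pics/st2.png

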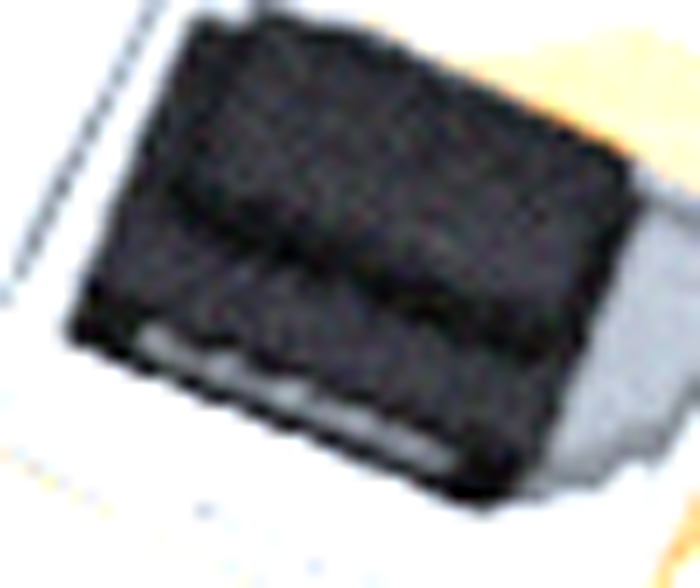

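View pics/ss2.png

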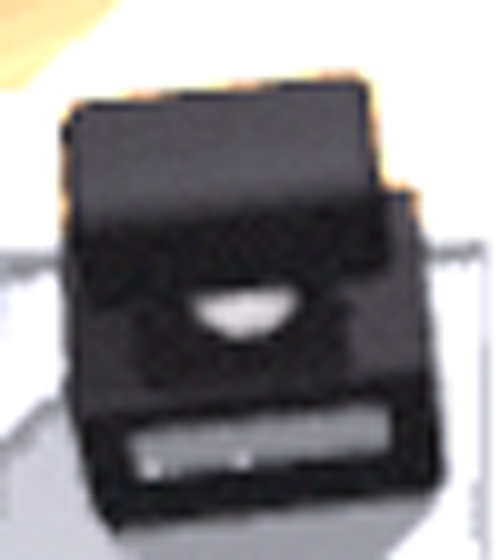

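The crops confirm it: the black stamp stands in the tray, and the label box outline is clear. The box fit gives a surface z of about 92–104. Next I'll overlay a stamp model to pin down its pose.

```bash
cat > ov.py <<'E'
from h import *
import sys
def boxp(x,y,yaw,z0,z1,w,l):
    c,s=np.cos(np.radians(yaw)),np.sin(np.radians(yaw))
    L=np.array([[w,l],[w,-l],[-w,-l],[-w,l]])/2
    P=L@np.array([[c,s],[-s,c]])+[x,y]
    return np.r_[np.c_[P,[z0]*4],np.c_[P,[z1]*4]]
def draw(im,p,P,o,k,col):
    u=((proj(p,P)-o+.5)*k-.5)
    for i in range(4):
        for a,b in((i,(i+1)%4),(i+4,(i+1)%4+4),(i,i+4)):
            cv2.line(im,tuple(int(v) for v in u[a].round()),tuple(int(v) for v in u[b].round()),col,1)
def view(p,o,w,h,k,name,boxes,gain=4):
    im=np.clip(p["pixels"][o[1]:o[1]+h,o[0]:o[0]+w,::-1].astype(float)*gain,0,255).astype(np.uint8)
    im=cv2.resize(im,None,fx=k,fy=k,interpolation=cv2.INTER_CUBIC)
    for b,c in boxes: draw(im,p,b,np.array(o),k,c)
    return im
E
python3 - <<'E'
from ov import *
t=snapshot("top");s=snapshot("scene")
x,y,a=539,-198,-22.8
B=[(boxp(x,y,a,5,59,46,72),(0,255,0)),(boxp(x,y,a,77,113,30,60),(0,0,255)),(boxp(533.4,-201.2,-28,0,12,86,112),(255,0,0))]
i1=view(t,(366,212),70,66,8,"",B,3);i2=view(s,(232,248),66,66,8,"",B,3)
cv2.imwrite("pics/ovt.png",i1);cv2.imwrite("pics/ovs.png",i2)
E
```

```text
(no output)
```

View pics/ovt.png

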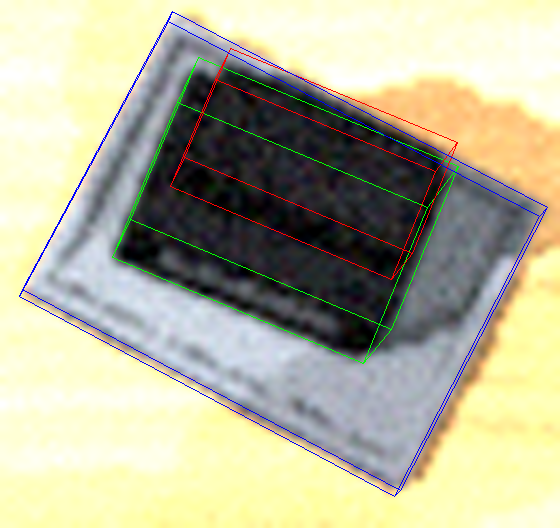

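View pics/ovs.png

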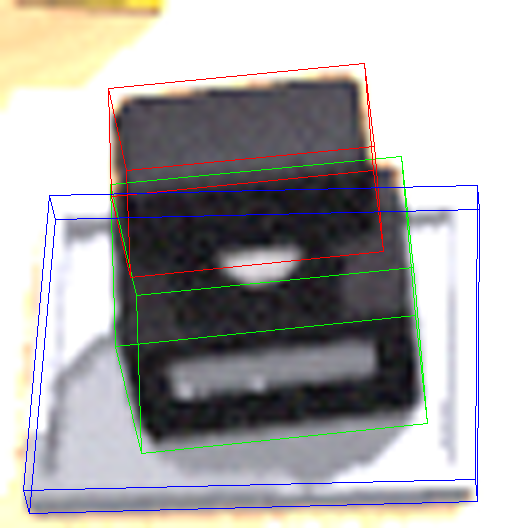

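```bash
cat > go.py <<'E'
import sys,numpy as np
def rel(cur,tgt):  # (x,y,z,yaw)
    a=np.radians(cur[3]);d=np.subtract(tgt,cur)
    return dict(dx=round(d[0]*np.cos(a)+d[1]*np.sin(a),1),dy=round(d[0]*np.sin(a)-d[1]*np.cos(a),1),dz=round(-d[2],1),wz=round(-np.radians(d[3]),4))
if __name__=="__main__": print(rel([float(v) for v in sys.argv[1].split(",")],[float(v) for v in sys.argv[2].split(",")]))
E
python3 go.py 256.56,-542.39,404.7,25.31 538.5,-197.5,330,67.2
```

```text
{'dx': np.float64(402.3), 'dy': np.float64(-191.2), 'dz': np.float64(74.7), 'wz': np.float64(-0.7311)}
```

{"method": "arm_command", "body": {
  "plan": [
    {"jaw":0,"dx":40,"dy":-19,"dz":7,"wz":-0.08},
    {"jaw":0,"dx":80,"dy":-38,"dz":15,"wz":-0.15},
    {"jaw":0,"dx":120,"dy":-57,"dz":22,"wz":-0.22},
    {"jaw":0,"dx":161,"dy":-76,"dz":30,"wz":-0.29},
    {"jaw":0,"dx":201,"dy":-96,"dz":37,"wz":-0.37},
    {"jaw":0,"dx":241,"dy":-115,"dz":45,"wz":-0.44},
    {"jaw":0,"dx":281,"dy":-134,"dz":52,"wz":-0.51},
    {"jaw":0,"dx":322,"dy":-153,"dz":60,"wz":-0.58},
    {"jaw":0,"dx":362,"dy":-172,"dz":67,"wz":-0.66},
    {"jaw":0,"dx":402.3,"dy":-191.2,"dz":74.7,"wz":-0.7311},
    {"jaw":0,"dx":402.3,"dy":-191.2,"dz":74.7,"wz":-0.7311},
    {"jaw":0,"dx":402.3,"dy":-191.2,"dz":74.7,"wz":-0.7311}
  ]
}}

```text
invalid input
```

```bash
python3 - <<'E'
from ov import *
s_=sense();print({k:np.round(s_[k],2) for k in('time','tool_pos','tcp_rot','ft_force','finger_gap','joint_pos')})
t=snapshot("top");s=snapshot("scene")
crop(t,330,160,130,130,4,"pics/t1.png",.5);crop(s,190,170,150,150,4,"pics/s1.png",.5)
a=cv2.imread("pics/t1.png");b=cv2.imread("pics/s1.png");b=b[:520];cv2.imwrite("pics/ab.png",cv2.resize(np.hstack([a,b]),None,fx=.7,fy=.7))
E
```

```text
{'time': np.float64(1.8), 'tool_pos': array([ 256.58, -542.38,  404.68]), 'tcp_rot': array([-180.  ,   -0.  ,   25.32]), 'ft_force': array([1.07, 0.38, 0.52]), 'finger_gap': np.float64(85.36), 'joint_pos': array([-69.58,   7.47,  85.27,   0.  ,  87.26,  -4.89])}
```

View pics/ab.png

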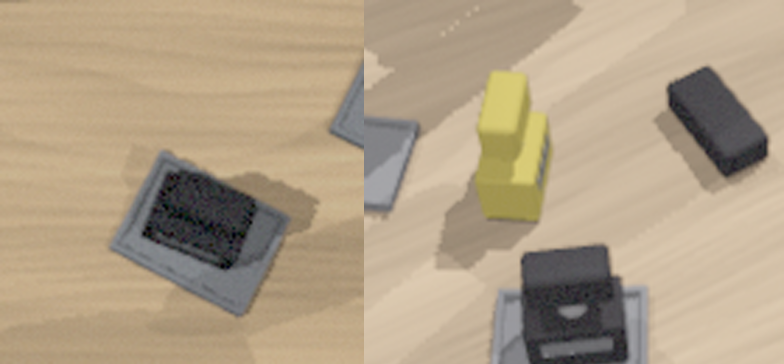

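The picture shows the arm hasn't moved: the call was refused. I'll retry with every field filled in.

{"method": "arm_command", "body": {
  "plan": [
    {"jaw":0.0,"dx":40,"dy":-19,"dz":7,"wx":0,"wy":0,"wz":-0.08},
    {"jaw":0.0,"dx":80,"dy":-38,"dz":15,"wx":0,"wy":0,"wz":-0.15},
    {"jaw":0.0,"dx":120,"dy":-57,"dz":22,"wx":0,"wy":0,"wz":-0.22},
    {"jaw":0.0,"dx":161,"dy":-76,"dz":30,"wx":0,"wy":0,"wz":-0.29},
    {"jaw":0.0,"dx":201,"dy":-96,"dz":37,"wx":0,"wy":0,"wz":-0.37},
    {"jaw":0.0,"dx":241,"dy":-115,"dz":45,"wx":0,"wy":0,"wz":-0.44},
    {"jaw":0.0,"dx":281,"dy":-134,"dz":52,"wx":0,"wy":0,"wz":-0.51},
    {"jaw":0.0,"dx":322,"dy":-153,"dz":60,"wx":0,"wy":0,"wz":-0.58},
    {"jaw":0.0,"dx":362,"dy":-172,"dz":67,"wx":0,"wy":0,"wz":-0.66},
    {"jaw":0.0,"dx":402.3,"dy":-191.2,"dz":74.7,"wx":0,"wy":0,"wz":-0.7311},
    {"jaw":0.0,"dx":402.3,"dy":-191.2,"dz":74.7,"wx":0,"wy":0,"wz":-0.7311},
    {"jaw":0.0,"dx":402.3,"dy":-191.2,"dz":74.7,"wx":0,"wy":0,"wz":-0.7311}
  ],
  "squeeze": 50
}}

```text
time: 3.1
tool_pos: [538.9, -196.5, 329.6]
tcp_rot: [-180.0, 0.0, 67.3]
ft_force: [-0.6, -0.3, 0.5]
finger_gap: 85.5
```

```bash
python3 - <<'E'
from ov import *
s_=sense();print({k:np.round(s_[k],2) for k in('time','tool_pos','tcp_rot','ft_force','finger_gap','joint_pos')})
t=snapshot("top");s=snapshot("scene")
crop(t,330,160,130,130,4,"pics/t2.png",.5);crop(s,190,170,150,150,4,"pics/s2.png",.5)
a=cv2.imread("pics/t2.png");b=cv2.imread("pics/s2.png");b=b[:520];cv2.imwrite("pics/ab2.png",cv2.resize(np.hstack([a,b]),None,fx=.7,fy=.7))
E
```

```text
{'time': np.float64(3.1), 'tool_pos': array([ 538.86, -196.54,  329.61]), 'tcp_rot': array([-1.7995e+02,  2.0000e-02,  6.7320e+01]), 'ft_force': array([-0.56, -0.27,  0.47]), 'finger_gap': np.float64(85.48), 'joint_pos': array([-2.515e+01,  6.120e+00,  9.467e+01, -2.000e-02,  7.926e+01,
       -2.470e+00])}
```

View pics/ab2.png

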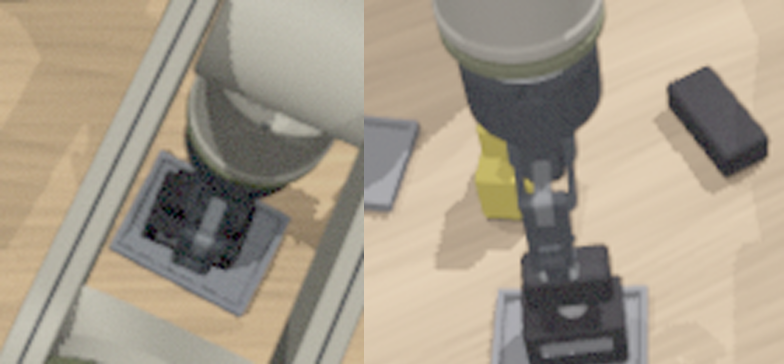

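The gripper is open above the black stamp. In the side view, the fingers at (553,250) straddle the head. Going down with TCP z at 256.

{"method": "arm_command", "body": {
  "plan": [
    {"jaw":0,"dx":0,"dy":0,"dz":25,"wx":0,"wy":0,"wz":0},
    {"jaw":0,"dx":0,"dy":0,"dz":50,"wx":0,"wy":0,"wz":0},
    {"jaw":0,"dx":0,"dy":0,"dz":65,"wx":0,"wy":0,"wz":0},
    {"jaw":0,"dx":0,"dy":0,"dz":74,"wx":0,"wy":0,"wz":0},
    {"jaw":0,"dx":0,"dy":0,"dz":74,"wx":0,"wy":0,"wz":0},
    {"jaw":0,"dx":0,"dy":0,"dz":74,"wx":0,"wy":0,"wz":0}
  ]
}}

```text
time: 3.8
tool_pos: [538.7, -198.1, 256.9]
tcp_rot: [179.9, 0.0, 67.2]
ft_force: [0.7, -0.3, 0.5]
finger_gap: 85.7
```

```bash
python3 - <<'E'
from ov import *
s=snapshot("scene");t=snapshot("top")
crop(s,215,195,90,120,5,"pics/s3.png",.5)
crop(t,360,195,80,100,6,"pics/t3.png",.5)
a=cv2.imread("pics/s3.png");b=cv2.imread("pics/t3.png");cv2.imwrite("pics/ab3.png",cv2.resize(np.hstack([a,b]),None,fx=.8,fy=.8))
E
```

```text
(no output)
```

View pics/ab3.png

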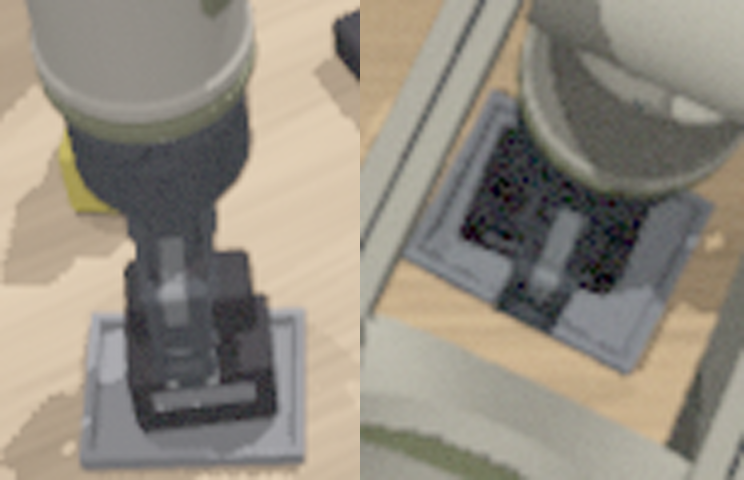

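```bash
python3 - <<'E'
from ov import *
s=snapshot("scene")
n=np.array([np.cos(np.radians(-22.8)),np.sin(np.radians(-22.8))])
for z in(100,115,130):
  for k in (45,55):
    P=np.r_[np.array([538.7,-198.1])+k*n,z];u=(proj(s,P)[0]-[215,195]+.5)*4-.5;print(z,k,u.round())
x,y,a=538.7,-198.1,-22.8
B=[(boxp(x,y,a,5,59,46,72),(0,255,0)),(boxp(x,y,a,77,113,30,60),(0,0,255)),(boxp(x+45*n[0],y+45*n[1],a,96,130,10,22),(0,255,255))]
cv2.imwrite("pics/ov3.png",view(s,(215,195),90,120,5,"",B,3))
E
```

```text
100 45 [194. 374.]
100 55 [195. 393.]
115 45 [191. 357.]
115 55 [192. 376.]
130 45 [188. 340.]
130 55 [189. 359.]
```

View pics/ov3.png

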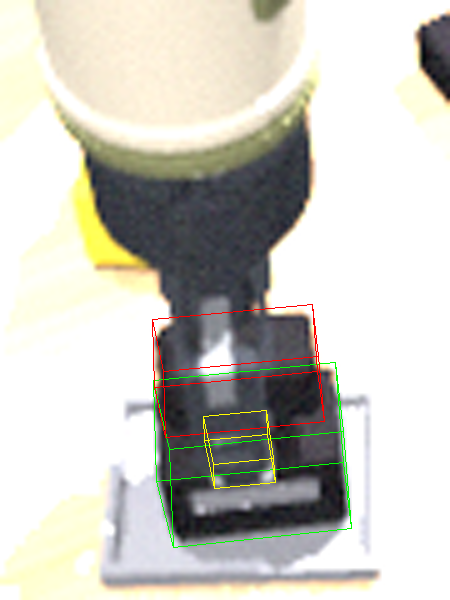

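{"method": "arm_command", "body": {
  "plan": [
    {"jaw":0.3,"dx":0,"dy":0,"dz":0,"wx":0,"wy":0,"wz":0},
    {"jaw":0.45,"dx":0,"dy":0,"dz":0,"wx":0,"wy":0,"wz":0},
    {"jaw":0.55,"dx":0,"dy":0,"dz":0,"wx":0,"wy":0,"wz":0},
    {"jaw":0.65,"dx":0,"dy":0,"dz":0,"wx":0,"wy":0,"wz":0},
    {"jaw":0.8,"dx":0,"dy":0,"dz":0,"wx":0,"wy":0,"wz":0},
    {"jaw":1,"dx":0,"dy":0,"dz":0,"wx":0,"wy":0,"wz":0},
    {"jaw":1,"dx":0,"dy":0,"dz":0,"wx":0,"wy":0,"wz":0},
    {"jaw":1,"dx":0,"dy":0,"dz":0,"wx":0,"wy":0,"wz":0},
    {"jaw":1,"dx":0,"dy":0,"dz":0,"wx":0,"wy":0,"wz":0}
  ],
  "squeeze": 50
}}

```text
time: 4.85
tool_pos: [538.5, -197.5, 256.1]
tcp_rot: [-180.0, -0.0, 67.2]
ft_force: [-1.0, 1.8, 4.2]
finger_gap: 29.2
```

```bash
python3 - <<'E'
from ov import *
s_=sense();print({k:np.round(s_[k],2) for k in('time','tool_pos','tcp_rot','ft_force','wrist_torque','finger_gap')})
s=snapshot("scene")
x,y,a=538.7,-198.1,-22.8
B=[(boxp(x,y,a,5,59,46,72),(0,255,0)),(boxp(x,y,a,77,113,30,60),(0,0,255))]
cv2.imwrite("pics/ov4.png",np.hstack([view(s,(215,195),80,120,5,"",B,3),view(s,(215,195),80,120,5,"",[],3)]))
E
```

```text
{'time': np.float64(4.85), 'tool_pos': array([ 538.47, -197.51,  256.07]), 'tcp_rot': array([-180. ,   -0. ,   67.2]), 'ft_force': array([-1.03,  1.76,  4.2 ]), 'wrist_torque': array([0.25, 0.38, 0.11]), 'finger_gap': np.float64(29.15)}
```

View pics/ov4.png

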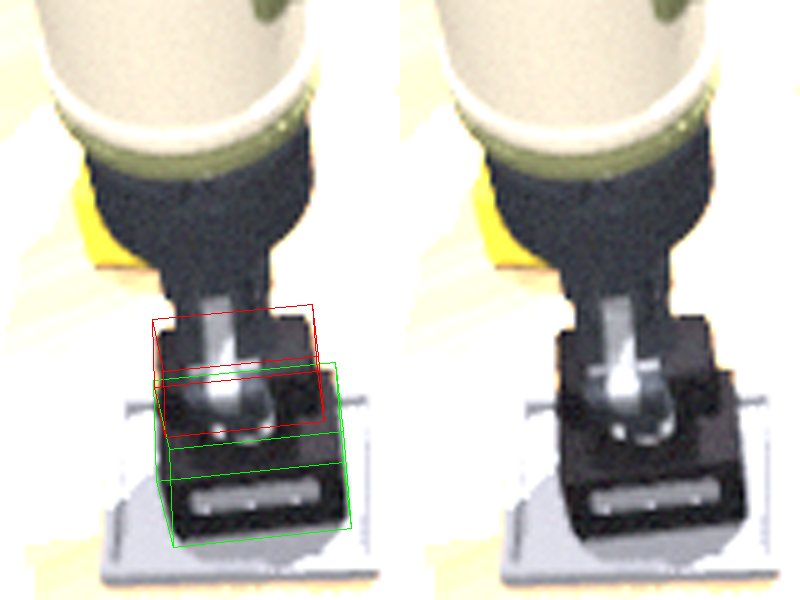

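Grip confirmed: gap is 29.2 mm. The head sits about 5 mm off-centre along its length, which I'll measure later. Lifting now.

{"method": "arm_command", "body": {
  "plan": [
    {"jaw":1,"dx":0,"dy":0,"dz":-5,"wx":0,"wy":0,"wz":0},
    {"jaw":1,"dx":0,"dy":0,"dz":-15,"wx":0,"wy":0,"wz":0},
    {"jaw":1,"dx":0,"dy":0,"dz":-35,"wx":0,"wy":0,"wz":0},
    {"jaw":1,"dx":0,"dy":0,"dz":-65,"wx":0,"wy":0,"wz":0},
    {"jaw":1,"dx":0,"dy":0,"dz":-100,"wx":0,"wy":0,"wz":0},
    {"jaw":1,"dx":0,"dy":0,"dz":-135,"wx":0,"wy":0,"wz":0},
    {"jaw":1,"dx":0,"dy":0,"dz":-154,"wx":0,"wy":0,"wz":0},
    {"jaw":1,"dx":0,"dy":0,"dz":-154,"wx":0,"wy":0,"wz":0},
    {"jaw":1,"dx":0,"dy":0,"dz":-154,"wx":0,"wy":0,"wz":0}
  ]
}}

```text
time: 5.8
tool_pos: [538.4, -197.6, 409.8]
tcp_rot: [180.0, 0.0, 67.2]
ft_force: [0.4, -0.0, -2.7]
finger_gap: 29.3
```

```bash
python3 - <<'E'
from ov import *
s_=sense();print({k:np.round(s_[k],2) for k in('time','tool_pos','tcp_rot','ft_force','wrist_torque','finger_gap')})
s=snapshot("scene")
print(proj(s,[538,-198,214]))
im=np.clip(s["pixels"][60:310,150:350,::-1].astype(float)*2.5,0,255).astype(np.uint8)
cv2.imwrite("pics/l5.png",cv2.resize(im,None,fx=2.4,fy=2.4,interpolation=cv2.INTER_CUBIC))
E
python3 go.py 538.5,-197.5,410,67.2 511,212.5,410,93.8
```

```text
{'time': np.float64(5.8), 'tool_pos': array([ 538.42, -197.55,  409.76]), 'tcp_rot': array([179.98,   0.  ,  67.2 ]), 'ft_force': array([ 0.36, -0.02, -2.71]), 'wrist_torque': array([0.01, 0.06, 0.01]), 'finger_gap': np.float64(29.34)}
[[255.46304949 230.44642761]]
{'dx': np.float64(367.3), 'dy': np.float64(-184.2), 'dz': np.float64(-0.0), 'wz': np.float64(-0.4643)}
```

View pics/l5.png

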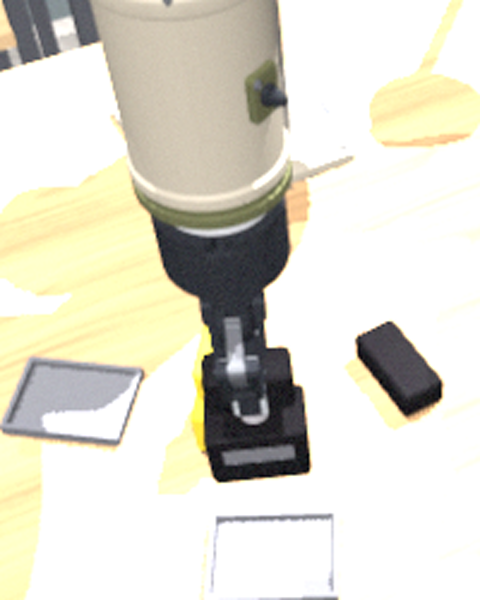

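The stamp hangs free from the gripper, with its tray empty below at about (270,560) in the crop. Moving over the carton.

{"method": "arm_command", "body": {
  "plan": [
    {"jaw":1,"dx":20,"dy":-10,"dz":0,"wx":0,"wy":0,"wz":-0.03},
    {"jaw":1,"dx":58,"dy":-29,"dz":0,"wx":0,"wy":0,"wz":-0.07},
    {"jaw":1,"dx":100,"dy":-50,"dz":0,"wx":0,"wy":0,"wz":-0.13},
    {"jaw":1,"dx":142,"dy":-71,"dz":0,"wx":0,"wy":0,"wz":-0.18},
    {"jaw":1,"dx":184,"dy":-92,"dz":0,"wx":0,"wy":0,"wz":-0.23},
    {"jaw":1,"dx":226,"dy":-113,"dz":0,"wx":0,"wy":0,"wz":-0.29},
    {"jaw":1,"dx":268,"dy":-134,"dz":0,"wx":0,"wy":0,"wz":-0.34},
    {"jaw":1,"dx":308,"dy":-155,"dz":0,"wx":0,"wy":0,"wz":-0.39},
    {"jaw":1,"dx":345,"dy":-173,"dz":0,"wx":0,"wy":0,"wz":-0.43},
    {"jaw":1,"dx":367.3,"dy":-184.2,"dz":0,"wx":0,"wy":0,"wz":-0.4643},
    {"jaw":1,"dx":367.3,"dy":-184.2,"dz":0,"wx":0,"wy":0,"wz":-0.4643},
    {"jaw":1,"dx":367.3,"dy":-184.2,"dz":0,"wx":0,"wy":0,"wz":-0.4643}
  ]
}}

```text
time: 7.05
tool_pos: [510.5, 212.6, 407.8]
tcp_rot: [-179.8, 0.1, 93.9]
ft_force: [0.5, -0.1, -2.9]
finger_gap: 29.3
```

{"method": "arm_command", "body": {
  "plan": [
    {"jaw":1,"dx":0,"dy":0,"dz":20,"wx":0,"wy":0,"wz":0},
    {"jaw":1,"dx":0,"dy":0,"dz":40,"wx":0,"wy":0,"wz":0},
    {"jaw":1,"dx":0,"dy":0,"dz":40,"wx":0,"wy":0,"wz":0},
    {"jaw":1,"dx":0,"dy":0,"dz":40,"wx":0,"wy":0,"wz":0}
  ]
}}

```text
time: 7.45
tool_pos: [511.0, 211.3, 369.3]
tcp_rot: [-179.9, 0.0, 93.7]
ft_force: [-0.5, 0.3, -1.7]
finger_gap: 29.3
```

```bash
python3 - <<'E'
from ov import *
s_=sense();print({k:np.round(s_[k],2) for k in('time','tool_pos','tcp_rot','ft_force','wrist_torque','finger_gap')})
s=snapshot("scene");t=snapshot("top")
crop(s,370,40,130,150,4,"pics/s6.png",.6);crop(t,130,170,130,150,4,"pics/t6.png",.6)
cv2.imwrite("pics/ab6.png",cv2.resize(np.hstack([cv2.imread("pics/s6.png"),cv2.imread("pics/t6.png")]),None,fx=.75,fy=.75))
E
```

```text
{'time': np.float64(7.45), 'tool_pos': array([510.96, 211.32, 369.35]), 'tcp_rot': array([-1.7989e+02,  4.0000e-02,  9.3710e+01]), 'ft_force': array([-0.46,  0.27, -1.74]), 'wrist_torque': array([-0.03, -0.03,  0.02]), 'finger_gap': np.float64(29.26)}
```

View pics/ab6.png

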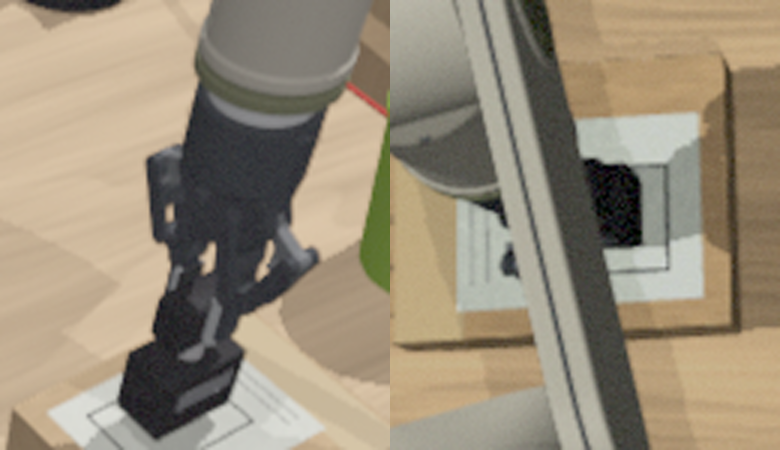

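The stamp is about 15–20 mm above the label, inside the box in both views. I'll fit the housing's outline in the side view against the box as the same camera sees it.

```bash
python3 - <<'E'
from ov import *
s=snapshot("scene");t=snapshot("top")
x,y,a=511,212.5,3.8
B=[(boxp(x,y,a,119,173,46,72),(0,255,0)),(boxp(x,y,a,100,100,72,98),(0,0,255)),(boxp(x,y,a,95,95,72,98),(0,255,255))]
cv2.imwrite("pics/ov7.png",np.hstack([view(s,(385,140),80,60,5,"",[],2.2),view(s,(385,140),80,60,5,"",B,2.2)]))
cv2.imwrite("pics/ov7t.png",np.hstack([view(t,(150,205),80,70,5,"",[],2.2),view(t,(150,205),80,70,5,"",B,2.2)]))
E
```

```text
(no output)
```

View pics/ov7.png

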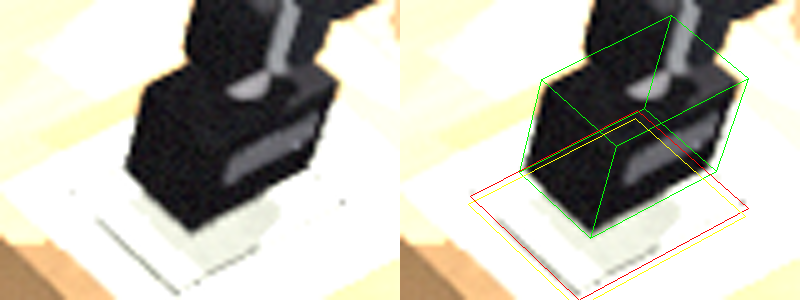

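View pics/ov7t.png

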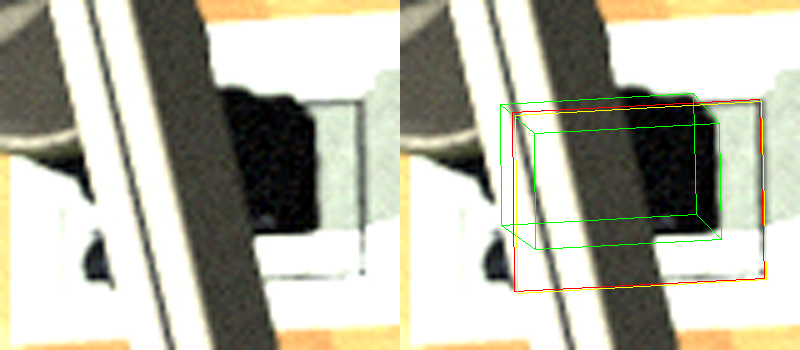

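{"method": "arm_command", "body": {
  "plan": [
    {"jaw":1,"dx":0,"dy":-1,"dz":4,"wx":0,"wy":0,"wz":0},
    {"jaw":1,"dx":0,"dy":-1,"dz":8,"wx":0,"wy":0,"wz":0},
    {"jaw":1,"dx":0,"dy":-1,"dz":12,"wx":0,"wy":0,"wz":0},
    {"jaw":1,"dx":0,"dy":-1,"dz":12,"wx":0,"wy":0,"wz":0},
    {"jaw":1,"dx":0,"dy":-1,"dz":12,"wx":0,"wy":0,"wz":0}
  ]
}}

```text
time: 8.15
tool_pos: [509.9, 212.4, 357.7]
tcp_rot: [-180.0, 0.0, 93.8]
ft_force: [-0.1, -0.8, -2.1]
finger_gap: 29.0
```

{"method": "arm_command", "body": {
  "plan": [
    {"jaw":1,"dx":0,"dy":0,"dz":2,"wx":0,"wy":0,"wz":0},
    {"jaw":1,"dx":0,"dy":0,"dz":3,"wx":0,"wy":0,"wz":0},
    {"jaw":1,"dx":0,"dy":0,"dz":3,"wx":0,"wy":0,"wz":0},
    {"jaw":1,"dx":0,"dy":0,"dz":3,"wx":0,"wy":0,"wz":0}
  ]
}}

```text
time: 8.55
tool_pos: [510.1, 212.4, 355.1]
tcp_rot: [180.0, -0.0, 93.8]
ft_force: [-0.1, 0.6, -0.8]
finger_gap: 29.2
```

{"method": "arm_command", "body": {
  "plan": [
    {"jaw":1,"dx":0,"dy":0,"dz":2,"wx":0,"wy":0,"wz":0},
    {"jaw":1,"dx":0,"dy":0,"dz":3,"wx":0,"wy":0,"wz":0},
    {"jaw":1,"dx":0,"dy":0,"dz":3,"wx":0,"wy":0,"wz":0},
    {"jaw":1,"dx":0,"dy":0,"dz":3,"wx":0,"wy":0,"wz":0}
  ]
}}

```text
time: 8.95
tool_pos: [510.1, 212.4, 352.4]
tcp_rot: [180.0, -0.0, 93.8]
ft_force: [-2.9, -1.4, 4.0]
finger_gap: 29.2
```

Contact is felt near TCP z 354, so the lid is at about 103, which agrees with the two-camera fit. I'll check placement before pressing.

```bash
python3 - <<'E'
from ov import *
s_=sense();print({k:np.round(s_[k],2) for k in('time','tool_pos','tcp_rot','ft_force','wrist_torque','finger_gap')})
s=snapshot("scene");t=snapshot("top")
x,y,a=510.2,212.4,3.8
B=[(boxp(x,y,a,103,157,46,72),(0,255,0)),(boxp(511,212,a,103,103,72,98),(0,0,255))]
cv2.imwrite("pics/ov8.png",np.hstack([view(s,(385,145),80,60,5,"",[],1.3),view(s,(385,145),80,60,5,"",B,1.3)]))
cv2.imwrite("pics/ov8t.png",np.hstack([view(t,(150,205),80,70,5,"",[],1.3),view(t,(150,205),80,70,5,"",B,1.3)]))
E
```

```text
{'time': np.float64(8.95), 'tool_pos': array([510.07, 212.39, 352.39]), 'tcp_rot': array([ 1.7997e+02, -1.0000e-02,  9.3800e+01]), 'ft_force': array([-2.91, -1.4 ,  4.01]), 'wrist_torque': array([-0.12,  0.39,  0.01]), 'finger_gap': np.float64(29.15)}
```

View pics/ov8.png

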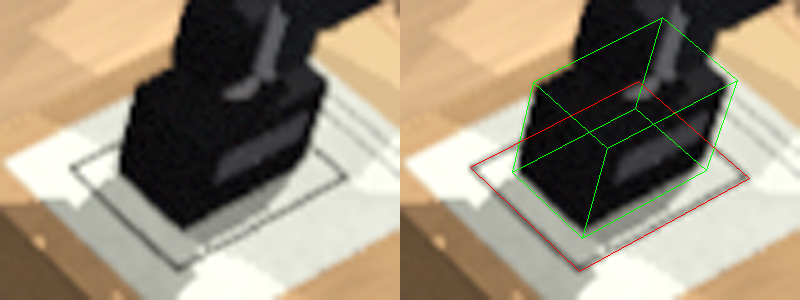

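View pics/ov8t.png

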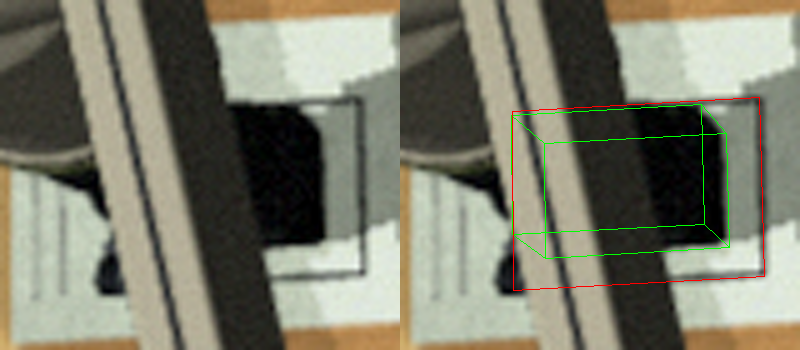

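Placement is good: the red box overlay lies on the printed outline, and the stamp is inside it, centred within about 3 mm and square. Pressing gently.

{"method": "arm_command", "body": {
  "plan": [
    {"jaw":1,"dx":0,"dy":0,"dz":1.5,"wx":0,"wy":0,"wz":0},
    {"jaw":1,"dx":0,"dy":0,"dz":3,"wx":0,"wy":0,"wz":0},
    {"jaw":1,"dx":0,"dy":0,"dz":4.5,"wx":0,"wy":0,"wz":0},
    {"jaw":1,"dx":0,"dy":0,"dz":6,"wx":0,"wy":0,"wz":0},
    {"jaw":1,"dx":0,"dy":0,"dz":6,"wx":0,"wy":0,"wz":0},
    {"jaw":1,"dx":0,"dy":0,"dz":6,"wx":0,"wy":0,"wz":0}
  ]
}}

```text
time: 9.65
tool_pos: [510.1, 212.4, 346.3]
tcp_rot: [180.0, -0.0, 93.8]
ft_force: [-3.3, -0.6, 7.7]
finger_gap: 29.5
```

{"method": "arm_command", "body": {
  "plan": [
    {"jaw":1,"dx":0,"dy":0,"dz":1.5,"wx":0,"wy":0,"wz":0},
    {"jaw":1,"dx":0,"dy":0,"dz":3,"wx":0,"wy":0,"wz":0},
    {"jaw":1,"dx":0,"dy":0,"dz":4.5,"wx":0,"wy":0,"wz":0},
    {"jaw":1,"dx":0,"dy":0,"dz":6,"wx":0,"wy":0,"wz":0},
    {"jaw":1,"dx":0,"dy":0,"dz":6,"wx":0,"wy":0,"wz":0},
    {"jaw":1,"dx":0,"dy":0,"dz":6,"wx":0,"wy":0,"wz":0}
  ]
}}

```text
time: 10.25
tool_pos: [510.0, 212.4, 340.6]
tcp_rot: [180.0, -0.0, 93.8]
ft_force: [-4.0, -1.0, 8.8]
finger_gap: 29.2
```

{"method": "arm_command", "body": {
  "plan": [
    {"jaw":1,"dx":0,"dy":0,"dz":0.5,"wx":0,"wy":0,"wz":0},
    {"jaw":1,"dx":0,"dy":0,"dz":1,"wx":0,"wy":0,"wz":0},
    {"jaw":1,"dx":0,"dy":0,"dz":1,"wx":0,"wy":0,"wz":0}
  ]
}}

```text
time: 10.55
tool_pos: [510.1, 212.4, 339.6]
tcp_rot: [180.0, -0.0, 93.8]
ft_force: [-4.1, -1.9, 8.4]
finger_gap: 29.2
```

{"method": "arm_command", "body": {
  "plan": [
    {"jaw":1,"dx":0,"dy":0,"dz":0.5,"wx":0,"wy":0,"wz":0},
    {"jaw":1,"dx":0,"dy":0,"dz":1,"wx":0,"wy":0,"wz":0},
    {"jaw":1,"dx":0,"dy":0,"dz":1,"wx":0,"wy":0,"wz":0}
  ]
}}

```text
time: 10.85
tool_pos: [510.1, 212.4, 339.1]
tcp_rot: [180.0, -0.0, 93.8]
ft_force: [-5.8, -1.3, 11.6]
finger_gap: 29.5
```

{"method": "arm_command", "body": {
  "plan": [
    {"jaw":1,"dx":0,"dy":0,"dz":0.5,"wx":0,"wy":0,"wz":0},
    {"jaw":1,"dx":0,"dy":0,"dz":0.5,"wx":0,"wy":0,"wz":0}
  ]
}}

```text
time: 11.05
tool_pos: [510.1, 212.4, 339.1]
tcp_rot: [179.9, -0.0, 93.8]
ft_force: [-7.2, -2.3, 14.3]
finger_gap: 29.4
```

{"method": "arm_command", "body": {
  "plan": [
    {"jaw":1,"dx":0,"dy":0,"dz":0.5,"wx":0,"wy":0,"wz":0},
    {"jaw":1,"dx":0,"dy":0,"dz":0.5,"wx":0,"wy":0,"wz":0}
  ]
}}

```text
time: 11.25
tool_pos: [510.0, 212.5, 339.0]
tcp_rot: [179.9, -0.0, 93.8]
ft_force: [-9.0, -2.9, 17.2]
finger_gap: 29.3
```

{"method": "arm_command", "body": {
  "plan": [
    {"jaw":1,"dx":0,"dy":0,"dz":0.3,"wx":0,"wy":0,"wz":0},
    {"jaw":1,"dx":0,"dy":0,"dz":0.3,"wx":0,"wy":0,"wz":0},
    {"jaw":1,"dx":0,"dy":0,"dz":0.3,"wx":0,"wy":0,"wz":0},
    {"jaw":1,"dx":0,"dy":0,"dz":0.3,"wx":0,"wy":0,"wz":0},
    {"jaw":1,"dx":0,"dy":0,"dz":0.3,"wx":0,"wy":0,"wz":0},
    {"jaw":1,"dx":0,"dy":0,"dz":0.3,"wx":0,"wy":0,"wz":0}
  ]
}}

```text
time: 11.85
tool_pos: [510.0, 212.4, 339.0]
tcp_rot: [179.9, -0.0, 93.8]
ft_force: [-9.7, -3.7, 20.3]
finger_gap: 29.2
```

```bash
python3 - <<'E'
from ov import *
s_=sense();print({k:np.round(s_[k],2) for k in('time','tool_pos','tcp_rot','ft_force','wrist_torque','finger_gap')})
s=snapshot("scene");t=snapshot("top")
x,y,a=510.2,212.4,3.8
B=[(boxp(x,y,a,103,157,46,72),(0,255,0)),(boxp(x,y,a,159,195,30,60),(0,0,255))]
cv2.imwrite("pics/ov9.png",np.hstack([view(s,(385,115),80,90,5,"",[],2),view(s,(385,115),80,90,5,"",B,2)]))
E
```

```text
{'time': np.float64(11.85), 'tool_pos': array([510.04, 212.45, 339.  ]), 'tcp_rot': array([ 1.7993e+02, -1.0000e-02,  9.3810e+01]), 'ft_force': array([-9.65, -3.71, 20.28]), 'wrist_torque': array([-0.55,  1.93,  0.03]), 'finger_gap': np.float64(29.23)}
```

View pics/ov9.png

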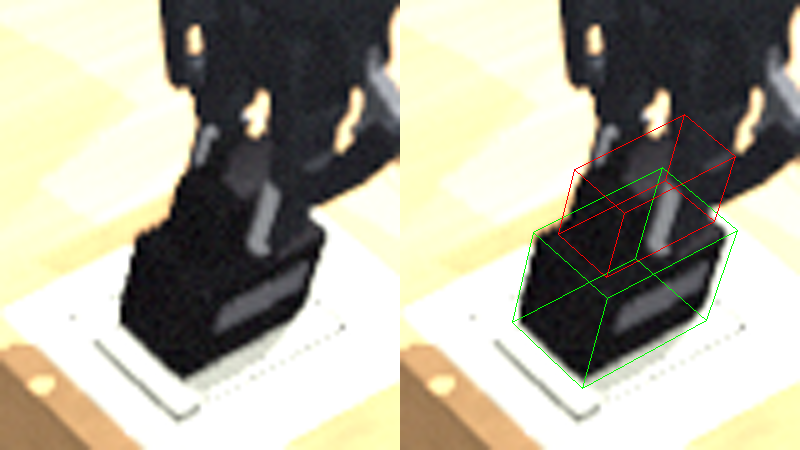

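The post window has disappeared: the head is fully down. Height stays at 339.0 while the force climbs, so it is at the stop, held about 0.8 s at 17–20 N. Releasing upward slowly, then returning.

{"method": "arm_command", "body": {
  "plan": [
    {"jaw":1,"dx":0,"dy":0,"dz":-1,"wx":0,"wy":0,"wz":0},
    {"jaw":1,"dx":0,"dy":0,"dz":-2.5,"wx":0,"wy":0,"wz":0},
    {"jaw":1,"dx":0,"dy":0,"dz":-5,"wx":0,"wy":0,"wz":0},
    {"jaw":1,"dx":0,"dy":0,"dz":-8,"wx":0,"wy":0,"wz":0},
    {"jaw":1,"dx":0,"dy":0,"dz":-12,"wx":0,"wy":0,"wz":0},
    {"jaw":1,"dx":0,"dy":0,"dz":-16,"wx":0,"wy":0,"wz":0},
    {"jaw":1,"dx":0,"dy":0,"dz":-20,"wx":0,"wy":0,"wz":0},
    {"jaw":1,"dx":0,"dy":0,"dz":-30,"wx":0,"wy":0,"wz":0},
    {"jaw":1,"dx":0,"dy":0,"dz":-50,"wx":0,"wy":0,"wz":0},
    {"jaw":1,"dx":0,"dy":0,"dz":-73,"wx":0,"wy":0,"wz":0},
    {"jaw":1,"dx":0,"dy":0,"dz":-73,"wx":0,"wy":0,"wz":0},
    {"jaw":1,"dx":0,"dy":0,"dz":-73,"wx":0,"wy":0,"wz":0}
  ]
}}

```text
time: 13.15
tool_pos: [510.1, 212.4, 409.4]
tcp_rot: [180.0, -0.0, 93.8]
ft_force: [-0.6, -0.6, -3.3]
finger_gap: 29.1
```

```bash
python3 - <<'E'
from ov import *
s_=sense();print({k:np.round(s_[k],2) for k in('time','tool_pos','tcp_rot','ft_force','finger_gap')})
s=snapshot("scene")
crop(s,350,20,160,200,3,"pics/s10.png",.6)
E
python3 go.py 510.07,212.4,410,93.8 538.5,-197.5,410,67.2
```

```text
{'time': np.float64(13.15), 'tool_pos': array([510.1 , 212.39, 409.41]), 'tcp_rot': array([ 1.7997e+02, -1.0000e-02,  9.3800e+01]), 'ft_force': array([-0.61, -0.61, -3.3 ]), 'finger_gap': np.float64(29.14)}
{'dx': np.float64(-410.9), 'dy': np.float64(1.2), 'dz': np.float64(-0.0), 'wz': np.float64(0.4643)}
```

View pics/s10.png

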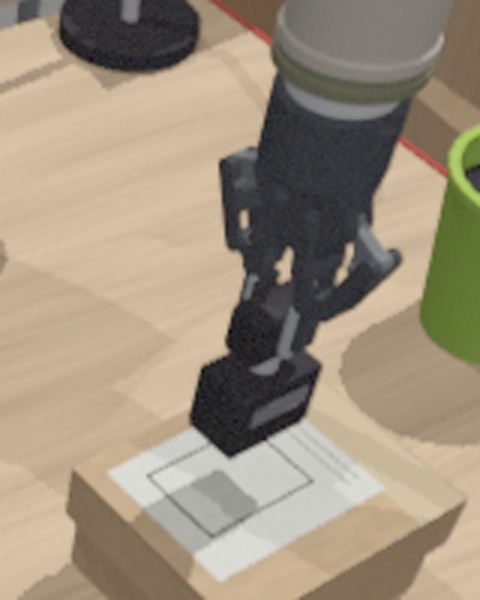

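The stamp has been lifted with its head sprung up. The grey patch on the label is a shadow. Returning to the tray.

{"method": "arm_command", "body": {
  "plan": [
    {"jaw":1,"dx":-22,"dy":0,"dz":0,"wx":0,"wy":0,"wz":0.03},
    {"jaw":1,"dx":-64,"dy":0,"dz":0,"wx":0,"wy":0,"wz":0.07},
    {"jaw":1,"dx":-110,"dy":0,"dz":0,"wx":0,"wy":0,"wz":0.13},
    {"jaw":1,"dx":-157,"dy":0.5,"dz":0,"wx":0,"wy":0,"wz":0.18},
    {"jaw":1,"dx":-204,"dy":0.5,"dz":0,"wx":0,"wy":0,"wz":0.23},
    {"jaw":1,"dx":-251,"dy":1,"dz":0,"wx":0,"wy":0,"wz":0.29},
    {"jaw":1,"dx":-298,"dy":1,"dz":0,"wx":0,"wy":0,"wz":0.34},
    {"jaw":1,"dx":-344,"dy":1,"dz":0,"wx":0,"wy":0,"wz":0.39},
    {"jaw":1,"dx":-385,"dy":1,"dz":0,"wx":0,"wy":0,"wz":0.43},
    {"jaw":1,"dx":-410.9,"dy":1.2,"dz":0,"wx":0,"wy":0,"wz":0.4643},
    {"jaw":1,"dx":-410.9,"dy":1.2,"dz":0,"wx":0,"wy":0,"wz":0.4643},
    {"jaw":1,"dx":-410.9,"dy":1.2,"dz":0,"wx":0,"wy":0,"wz":0.4643}
  ]
}}

```text
time: 14.4
tool_pos: [538.0, -197.9, 407.6]
tcp_rot: [-179.8, -0.0, 67.1]
ft_force: [-0.7, -0.1, -3.0]
finger_gap: 29.3
```

```bash
python3 - <<'E'
from ov import *
s_=sense();print({k:np.round(s_[k],2) for k in('time','tool_pos','tcp_rot','ft_force','finger_gap')})
s=snapshot("scene");t=snapshot("top")
crop(t,120,175,140,120,4,"pics/t11.png",.8)
crop(s,190,180,120,160,4,"pics/s11.png",.6)
a=cv2.imread("pics/s11.png");b=cv2.imread("pics/t11.png");b=cv2.copyMakeBorder(b,0,a.shape[0]-b.shape[0],0,0,cv2.BORDER_CONSTANT)
cv2.imwrite("pics/ab11.png",cv2.resize(np.hstack([a,b]),None,fx=.75,fy=.75))
E
```

```text
{'time': np.float64(14.4), 'tool_pos': array([ 538.01, -197.87,  407.64]), 'tcp_rot': array([-1.7981e+02, -3.0000e-02,  6.7140e+01]), 'ft_force': array([-0.74, -0.09, -2.98]), 'finger_gap': np.float64(29.29)}
```

View pics/ab11.png

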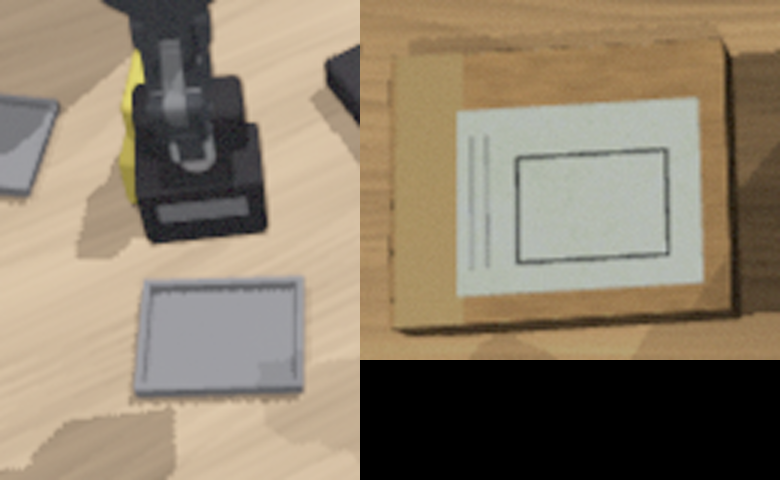

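```bash
python3 - <<'E'
from ov import *
s=snapshot("scene")
n=np.array([np.cos(np.radians(-22.8)),np.sin(np.radians(-22.8))])
x,y,a=538.0,-197.9,-22.8
dz=407.6-256.1
for k in (16,26):
  for z in (80,84,88): print(k,z,(proj(s,np.r_[np.array([x,y])+k*n,z+dz])[0]).round(1))
B=[(boxp(x,y,a,5+dz,59+dz,46,72),(0,255,0)),(boxp(x,y,a,77+dz,113+dz,30,60),(0,0,255)),(boxp(x+20*n[0],y+20*n[1],a,83+dz,100+dz,10,22),(0,255,255))]
cv2.imwrite("pics/ov12.png",np.hstack([view(s,(220,185),66,80,6,"",[],2.5),view(s,(220,185),66,80,6,"",B,2.5)]))
E
```

```text
16 80 [254.8 231.7]
16 84 [254.5 230.2]
16 88 [254.2 228.7]
26 80 [255.  236.6]
26 84 [254.7 235.1]
26 88 [254.4 233.7]
```

View pics/ov12.png

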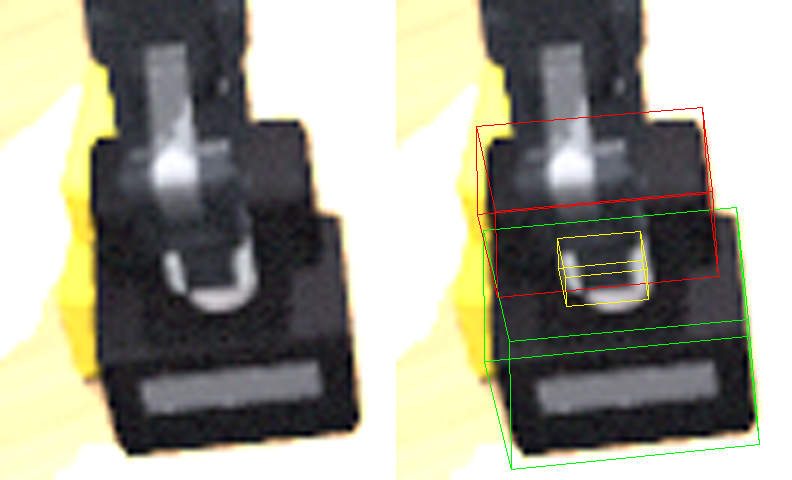

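The fingertips sit above the head's lower edge, so the stroke was not blocked by the fingers. Lowering into the tray.

{"method": "arm_command", "body": {
  "plan": [
    {"jaw":1,"dx":0,"dy":0,"dz":20,"wx":0,"wy":0,"wz":0},
    {"jaw":1,"dx":0,"dy":0,"dz":50,"wx":0,"wy":0,"wz":0},
    {"jaw":1,"dx":0,"dy":0,"dz":80,"wx":0,"wy":0,"wz":0},
    {"jaw":1,"dx":0,"dy":0,"dz":105,"wx":0,"wy":0,"wz":0},
    {"jaw":1,"dx":0,"dy":0,"dz":125,"wx":0,"wy":0,"wz":0},
    {"jaw":1,"dx":0,"dy":0,"dz":138,"wx":0,"wy":0,"wz":0},
    {"jaw":1,"dx":0,"dy":0,"dz":145,"wx":0,"wy":0,"wz":0},
    {"jaw":1,"dx":0,"dy":0,"dz":148,"wx":0,"wy":0,"wz":0},
    {"jaw":1,"dx":0,"dy":0,"dz":150,"wx":0,"wy":0,"wz":0},
    {"jaw":1,"dx":0,"dy":0,"dz":150,"wx":0,"wy":0,"wz":0},
    {"jaw":1,"dx":0,"dy":0,"dz":150,"wx":0,"wy":0,"wz":0}
  ]
}}

```text
time: 15.65
tool_pos: [538.8, -197.7, 260.7]
tcp_rot: [179.9, 0.0, 67.2]
ft_force: [-0.0, 0.5, -2.5]
finger_gap: 29.5
```

{"method": "arm_command", "body": {
  "plan": [
    {"jaw":1,"dx":0,"dy":0,"dz":1,"wx":0,"wy":0,"wz":0},
    {"jaw":1,"dx":0,"dy":0,"dz":2,"wx":0,"wy":0,"wz":0},
    {"jaw":1,"dx":0,"dy":0,"dz":2,"wx":0,"wy":0,"wz":0},
    {"jaw":1,"dx":0,"dy":0,"dz":2,"wx":0,"wy":0,"wz":0}
  ]
}}

```text
time: 16.05
tool_pos: [538.4, -197.5, 257.7]
tcp_rot: [-180.0, -0.0, 67.2]
ft_force: [-0.0, 0.1, -1.2]
finger_gap: 29.2
```

{"method": "arm_command", "body": {
  "plan": [
    {"jaw":1,"dx":0,"dy":0,"dz":1,"wx":0,"wy":0,"wz":0},
    {"jaw":1,"dx":0,"dy":0,"dz":1,"wx":0,"wy":0,"wz":0},
    {"jaw":1,"dx":0,"dy":0,"dz":1,"wx":0,"wy":0,"wz":0}
  ]
}}

```text
time: 16.35
tool_pos: [538.5, -197.5, 256.6]
tcp_rot: [-180.0, 0.0, 67.2]
ft_force: [-0.5, -0.3, -2.0]
finger_gap: 29.6
```

{"method": "arm_command", "body": {
  "plan": [
    {"jaw":1,"dx":0,"dy":0,"dz":0.7,"wx":0,"wy":0,"wz":0},
    {"jaw":1,"dx":0,"dy":0,"dz":0.7,"wx":0,"wy":0,"wz":0},
    {"jaw":1,"dx":0,"dy":0,"dz":0.7,"wx":0,"wy":0,"wz":0}
  ]
}}

```text
time: 16.65
tool_pos: [538.6, -197.6, 256.2]
tcp_rot: [180.0, 0.0, 67.2]
ft_force: [-0.3, -0.4, -0.0]
finger_gap: 29.3
```

{"method": "arm_command", "body": {
  "plan": [
    {"jaw":1,"dx":0,"dy":0,"dz":0.7,"wx":0,"wy":0,"wz":0},
    {"jaw":1,"dx":0,"dy":0,"dz":0.7,"wx":0,"wy":0,"wz":0},
    {"jaw":1,"dx":0,"dy":0,"dz":0.7,"wx":0,"wy":0,"wz":0}
  ]
}}

```text
time: 16.95
tool_pos: [538.5, -197.6, 255.7]
tcp_rot: [180.0, 0.0, 67.2]
ft_force: [-2.0, 0.8, 4.9]
finger_gap: 29.4
```

The tray floor is felt at TCP z 256, the same as at pick-up, so the stamp did not slip in the grip. Easing off, then opening.

{"method": "arm_command", "body": {
  "plan": [
    {"jaw":1,"dx":0,"dy":0,"dz":-0.6,"wx":0,"wy":0,"wz":0},
    {"jaw":1,"dx":0,"dy":0,"dz":-0.6,"wx":0,"wy":0,"wz":0},
    {"jaw":0.6,"dx":0,"dy":0,"dz":-0.6,"wx":0,"wy":0,"wz":0},
    {"jaw":0.5,"dx":0,"dy":0,"dz":-0.6,"wx":0,"wy":0,"wz":0},
    {"jaw":0.35,"dx":0,"dy":0,"dz":-0.6,"wx":0,"wy":0,"wz":0},
    {"jaw":0.2,"dx":0,"dy":0,"dz":-0.6,"wx":0,"wy":0,"wz":0},
    {"jaw":0,"dx":0,"dy":0,"dz":-0.6,"wx":0,"wy":0,"wz":0},
    {"jaw":0,"dx":0,"dy":0,"dz":-0.6,"wx":0,"wy":0,"wz":0},
    {"jaw":0,"dx":0,"dy":0,"dz":-0.6,"wx":0,"wy":0,"wz":0},
    {"jaw":0,"dx":0,"dy":0,"dz":-0.6,"wx":0,"wy":0,"wz":0}
  ]
}}

```text
time: 17.95
tool_pos: [538.5, -197.5, 255.9]
tcp_rot: [180.0, 0.0, 67.2]
ft_force: [0.1, -0.0, 0.4]
finger_gap: 85.3
```

{"method": "arm_command", "body": {
  "plan": [
    {"jaw":0,"dx":0,"dy":0,"dz":-10,"wx":0,"wy":0,"wz":0},
    {"jaw":0,"dx":0,"dy":0,"dz":-30,"wx":0,"wy":0,"wz":0},
    {"jaw":0,"dx":0,"dy":0,"dz":-60,"wx":0,"wy":0,"wz":0},
    {"jaw":0,"dx":0,"dy":0,"dz":-100,"wx":0,"wy":0,"wz":0},
    {"jaw":0,"dx":0,"dy":0,"dz":-140,"wx":0,"wy":0,"wz":0},
    {"jaw":0,"dx":-40,"dy":0,"dz":-150,"wx":0,"wy":0,"wz":0},
    {"jaw":0,"dx":-80,"dy":0,"dz":-150,"wx":0,"wy":0,"wz":0},
    {"jaw":0,"dx":-120,"dy":0,"dz":-150,"wx":0,"wy":0,"wz":0},
    {"jaw":0,"dx":-160,"dy":0,"dz":-150,"wx":0,"wy":0,"wz":0},
    {"jaw":0,"dx":-200,"dy":0,"dz":-150,"wx":0,"wy":0,"wz":0},
    {"jaw":0,"dx":-200,"dy":0,"dz":-150,"wx":0,"wy":0,"wz":0},
    {"jaw":0,"dx":-200,"dy":0,"dz":-150,"wx":0,"wy":0,"wz":0}
  ]
}}

```text
time: 19.15
tool_pos: [460.5, -382.6, 406.5]
tcp_rot: [180.0, -0.0, 67.1]
ft_force: [1.2, 0.1, -0.2]
finger_gap: 85.5
```

```bash
python3 - <<'E'
from ov import *
s_=sense();print({k:np.round(s_[k],2) for k in('time','tool_pos','ft_force','finger_gap')})
s=snapshot("scene");t=snapshot("top")
cv2.imwrite("pics/s13.png",s["pixels"][:,:,::-1])
crop(s,220,245,90,75,5,"pics/ss13.png");crop(t,350,200,100,75,5,"pics/tt13.png")
cv2.imwrite("pics/ab13.png",cv2.resize(np.hstack([cv2.imread("pics/ss13.png"),cv2.imread("pics/tt13.png")]),None,fx=.84,fy=.84))
E
```

```text
{'time': np.float64(19.15), 'tool_pos': array([ 460.46, -382.6 ,  406.47]), 'ft_force': array([ 1.19,  0.06, -0.15]), 'finger_gap': np.float64(85.49)}
```

View pics/s13.png

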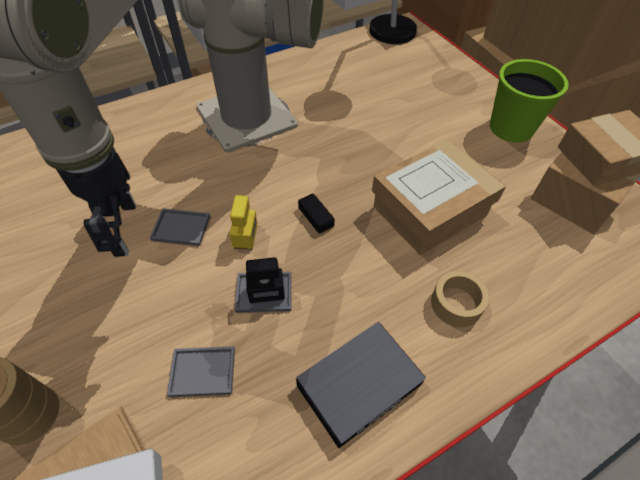

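View pics/ab13.png

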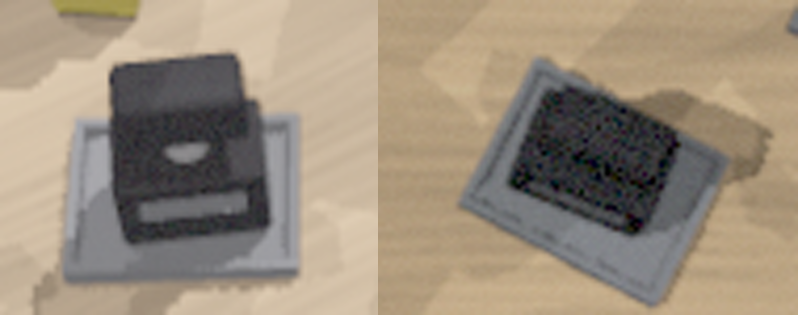

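The stamp stands upright in its tray at (265,290) with its head up. The bystanders are at their starting pixels and the arm is clear. Handing in.

```bash
python3 -c "
from bench import *
print(hand_in())"
```

```text
the job is handed in; nothing more can be done
None
```

I stamped the label box and put the stamp back in its tray. I handed the job in at about 19 s of the 51 s allowed; no verdict was reported.

**What I did:** I gripped the black stamp by its head, in the tray farthest to the robot's left, and carried it to the carton. I stood it in the printed box and felt the lid at about 103 mm. I pressed the head to its stop: the height held at 339.0 mm while the measured force rose to about 20 N, and it stayed there for over 0.6 s. I then set it back where it came from.

**What the checks showed:**
- **Placement:** before pressing, picture overlays put the stamp inside the box, square and centred within about 3 mm.
- **Grip:** the tray floor was felt at the same height as at pick-up, so the stamp had not slipped in the fingers.
- **End state:** the last pictures show the stamp upright in its tray with its head up. The network switch, tape roll and adapter have not visibly moved, and the gripper is open and clear.

**What disagreed or stays open:**
- The two cameras differed by up to about 2 mm on the stamp. Fitted on their own, they put the lid at 92 mm (scene) and 101 mm (top). The felt contact agreed with the combined fit of 104 mm.
- During the press there was a sideways force of about 10 N, in line with the arm flexing. The stamp did not visibly shift.
- No ink mark shows on the label in the later pictures. That the head reached the stop therefore rests on the force and height readings and the closed gap under the head.
- The first move call was refused as invalid input and moved nothing.

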